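# Shut the parts gate and pin it by feel

### The arm

A 7-joint arm with a two-finger parallel gripper is mounted at the origin on the work surface. World frame = base frame: x ahead of the robot, y to its left, z up, the work surface at z = 0. Lengths are in m, angles in rad, forces in N, time in s.
With the tool pointing down it reaches from about 0.4 to 0.85 m from the base axis. Payload 10.4 kg.
Tool frame: the origin (TCP) lies on the centre line of the jaws, within the pads' length; the fingertips stand 11 mm ahead of it and the grasp point (between the pads) lies 8 mm behind it (tip_reach is the distance from the TCP to the fingertips, in m); z points along the fingers, y is the line along which they close (so a half turn about z gives the same grasp; the last joint's range is limited). The gripper opens to 85 mm and grips with 20 to 120 N. Pads are 22 mm wide; open, the fingers measure 114 mm over their backs; the gripper's body (76 mm by 85 mm) begins 54 mm behind the grasp point. The pads swing forward as they close: fully open they stand 13 mm farther back than shut.
Start: joints at [-0.023, 0.332, -0.065, 1.46, 0.022, 1.35, -0.088], TCP at [0.625, 0, 0.242] pointing down, gripper open.
Joint ranges: [-2.6, 2.6], [-0.5, 2.12], [-1.47, 1.34], [0.16, 2.42], [-1.27, 4.41], [0.06, 2.06], [-2.6, 2.6]. Speed limits (rad/s): [2.22, 2.22, 2.79, 2.79, 3.14, 3.14, 3.14].

### API

Orientations are given as a unit quaternion [x, y, z, w].
In Python, from workcell import get_obs, camera, hand_in, tip_reach gives the robot as it stands. The module is installed in compiled form; this text tells all that it offers.
- The arm moves only by the tool move_arm, never from a script. Its argument "plan" is a list of rows, each an object with "delta_pos": the shift along the tool's x, y, z in parts of the range, where 1.0 means 0.5 m, a list of three; "turn": the turn, a rotation vector about the tool's x, y, z in fractions of the full range, 1 being pi rad, a list of three; "fingers": the closure, from 0 (fully open) to 1 (shut). A call has 1 to 12 rows; each row is the pose to reach, as a shift and turn from the pose commanded when the call began, along the tool's axes at that moment; what a row does not reach only later rows make up. A row lasts 1/8 s, in which the tool goes at most 62.5 mm and 10.7 degrees, less where a joint would pass 70% of its speed; a pose out of reach is approached as far as the arm can. Shift and turn numbers lie between -1 and 1, and a call with a number outside is refused. A call with a gripper value outside its range is refused whole. The fingers move at their own pace and stop on an object; "force" is the grip in N (left out, the last holds). Time passes only in rows, so rows that repeat a pose let the fingers close. It gives the time, the measured TCP pose, the force, the opening and the grip force at its end, in the units of the state.
- get_obs(): the state, without advancing time (a new reading comes with each control period).
- camera(name): name is "scene" or "side" or "wrist"; returns a dict with "color" (420x560x3 uint8, red, green, blue), "range_z" (420x560 float32, m along the optical axis (not along the pixel's ray), 0 where there is no reading), "fx", "fy", "cx", "cy" (pixels), "R" (3x3) and "t" (3): a world point X has camera coordinates R X + t; the wrist camera has in their place "tool_from_camera" (4x4, takes a point from camera to tool coordinates, whose origin is the TCP and whose axes are the flange's). Camera axes: x right, y down, z forward; pixel columns grow to the right and rows downward; lengths in m; the calibration is good to about 2 mm. The wrist camera is an equidistant fisheye: a pixel r from the principal point sees the ray r / f radians off the axis. A picture is of the moment at which its call begins: read the wrist's pose just before it.
- hand_in(): hands the job in; it is judged then, once.
The state is a dict: "clock": time; "joint_pos": joint angles; "joint_velocities": joint speeds; "tau": joint torques, N m; "position": TCP position; "ee_rot": TCP orientation; "ft_force": force on the tool from outside, world axes, zero at the start; "torque": the same for the moment, N m; "grip_width": opening from 0.0 (shut) to 1.0 (fully open); "grasp_force": force on a finger pad.
Only numpy, scipy, OpenCV 4.12 (cv2) and the standard library are available. Lean on these libraries where they do the work, as an engineer would, in place of code of your own. Each camera call takes 0.05 s, during which the arm holds its last target. There are 200 camera calls.

### The job

Swing the steel gate fully shut over the parts pocket, then take the locking pin from its wooden stand and lock the gate with it: put the pin down through the gate's slot, feel gently along for the hidden hole underneath and seat it fully home, collar down on the gate, and let go. Press only lightly with the pin, never hard, and leave the other things on the bench where they are.

Things in the scene. Friction and masses are not known exactly. Their poses are not given: they have to be found in the camera images.
- fixture: Aluminium block fixed to the bench, 160 (x) x 110 (y) mm, 38 mm high; origin at the centre of its underside, z up. Its +y half is an open parts pocket, floor 20 mm up. Its -y half is a channel roofed by a dark steel plate (z 33 to 38 mm) with one slot, 44 mm long along x, 13 mm wide, centred at x 10, y -30 mm. Below it lies a strike, a flat clamped plate (top at z 18 mm) with the pin hole.
- gate (a joint): Level steel leaf, 165 x 110 x 4 mm (top face 44 mm above the bench), on an upright hinge. Radians: 0 is shut against its stop, sides parallel to the block; grows counter-clockwise from above (swings out to the block's +y side), to 1.2. Stays where left; about 0.5 N at the post moves it. Two windows over the pocket, and a slot 50 mm (x) by 18 mm that when shut lies above the block's slot.
- gate_post (a point): Top of the gate's upright round handle post, 12 mm in diameter, rising 30 mm from the gate's top face, at the leaf's free corner; its top is 74 mm above the bench. It is 137 mm along x and 74 mm along y from the hinge when the gate is shut (156 mm from the hinge axis).
- gate_hinge (a point): Point on the gate's upright hinge axis, at the height of the gate's top face (44 mm); at x -68, y -30 mm of the block. The hinge stud rises 5 mm above the gate.
- slot (a point): Middle of the gate's slot when shut, at the gate's top face (44 mm above the bench), x 10, y -30 mm of the block; axes as the block's: the slots run along x. The strike's one round hole, 12.5 mm wide and 18 mm deep, open down to the bench, lies below on the slot's centre line (y -30), but anywhere from 16 mm before to 16 mm past this point along x: not reported, to be felt for.
- pin: Steel locking pin, loose, upright in the stand at first; 84 mm long, 0.1 kg. Origin at its lower tip, z up. Shank 10 mm wide, 41 mm long, its last 3 mm chamfered to a flat tip 7.6 mm wide; then a collar 26 mm wide, 3 mm thick; then a round grip head 18 mm wide, 40 mm tall. Home, the collar lies on the gate, tip 3 mm above the bench; on the solid strike the tip stops at 18 mm.
- pin_tip (a point): Centre of the pin's lower tip (the origin of the pin).
- pin_head (a point): Centre of the top of the pin's grip head, 84 mm above the tip.
- stand: Dark wooden block fixed to the bench, 50 x 50 x 45 mm, with an upright 14 mm through hole in the middle; the pin hangs in it by its collar, tip 4 mm above the bench. Origin at the centre of its underside.
- pulley: Small chrome capstan pulley, 24 mm in diameter, 12 mm tall, loose in the pocket; origin at its underside. Leave it in the pocket.
- cassette: Grey cassette shell, 64 x 100 x 12 mm, lying on the bench; origin at its underside. Leave alone.
- roller: Black rubber pinch roller, 22 mm in diameter, on a steel axle 34 mm tall, standing; origin at its underside. Leave alone.
- flywheel: Brass flywheel, 68 mm in diameter, 20 mm tall; origin at its underside. Leave alone.
- oiler: Small clear oil bottle, 32 mm in diameter, 85 mm tall; origin at its underside. Leave alone.
- driver: Screwdriver, 160 mm long, lying; origin under the middle of its length. Leave alone.
- bearing: Steel bearing ring, 26 mm in diameter, 8 mm tall; origin at its underside. Leave alone.
There are look-alikes about, which are no part of the job. Several things have the shape of the fixture; the one meant has the colours described above.

How it is judged:
By the outcome, as a careful person would: the job done as asked, in the order asked, and still so for the second after the job is handed in, with the robot touching nothing.
It also fails if it takes over 61 s, if anything falls off the work surface, if the arm or the gripper's body presses on something with over 40 N, if the wrist force passes 120 N, or if a joint passes its speed limit or range.

## Working session

There is one attempt and no reset: what is moved stays moved. The work goes in short steps, Python scripts to look and compute and a tool call to move; the robot and the scene stay as the last step left them, time stands still between calls to the robot, and variables do not carry over. Pictures are saved under pics/ and viewed, at most 10 in all, crops included, and the job is handed in when it is done.

Besides the shell and the picture viewer there is one more tool, called as name(argument=value, ...), one argument or row to a line, values as JSON. move_arm: Moves the arm, as the interface text tells. Its arguments: {"type":"object","properties":{"plan":{"type":"array","items":{"type":"object","properties":{"delta_pos":{"type":"array","items":{"type":"number"}},"turn":{"type":"array","items":{"type":"number"}},"fingers":{"type":"number"}}}},"force":{"type":"number"}},"required":["plan"]}

```bash
mkdir -p pics; python3 - <<'E'
from workcell import *
import cv2,numpy as np
o=get_obs();print(o,tip_reach)
for n in("scene","side"):
    c=camera(n);np.savez(f"pics/{n}0.npz",**c);cv2.imwrite(f"pics/{n}0.png",c["color"][...,::-1])
    print(n,c["fx"],c["cx"],c["cy"],c["R"].tolist(),c["t"])
E
```

```text
{'clock': 0.0, 'joint_pos': array([-0.02262431,  0.33285894, -0.06469616,  1.46095927,  0.02159327,
        1.3499115 , -0.0885358 ]), 'joint_velocities': array([ 6.55823149e-04,  4.19868673e-04,  2.28455364e-04, -4.51572644e-04,
       -5.33768508e-05,  1.25563989e-03,  1.46432825e-03]), 'tau': array([ 4.98105128e-04, -6.25449800e+01,  4.97091911e-02, -3.91610491e+01,
        1.63588714e-02,  9.83294769e-03, -6.01235030e-06]), 'position': array([6.24628082e-01, 9.49094789e-06, 2.41515420e-01]), 'ee_rot': array([ 7.07104915e-01,  7.07108280e-01, -5.31646792e-04, -4.86903912e-04]), 'ft_force': array([0.67654289, 0.25597045, 0.78272857]), 'torque': array([-0.07323052,  0.01110653,  0.06190104]), 'grasp_force': 0.0, 'grip_width': 0.9971904565646671} 0.011
scene 460.7061445622742 284.59043467999203 202.44462057122638 [[0.12120507917803848, 0.99236351296498, -0.02289076052141903], [0.525854424065511, -0.08375147846960511, -0.8464412646751602], [-0.8418945619685251, 0.09055577281409936, -0.5319898481530132]] [-0.03563733 -0.17365821  1.53555699]
side 446.14207905336895 285.4779709974379 213.3185693243055 [[0.9497635312859581, -0.3125017874870376, -0.0170841287935101], [-0.21138368264568752, -0.6002736389439686, -0.7713549747685003], [0.2307946562431074, 0.7362161307702872, -0.6361757897336657]] [-0.44732336  0.1709488   1.13267895]
```

View pics/scene0.png

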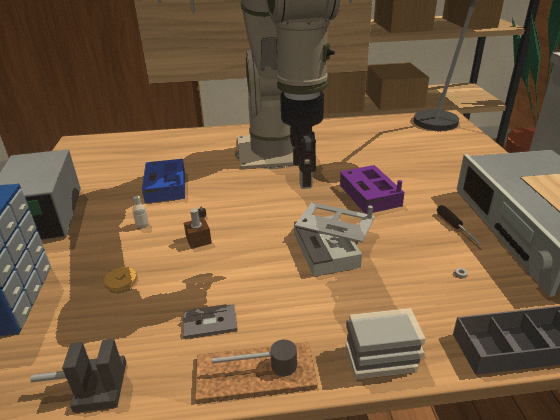

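View pics/side0.png

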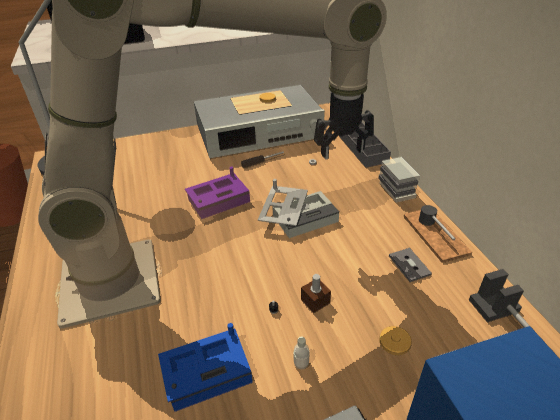

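Scene picture: candidates for the fixture are blue (scene 163,180; side 205,368), purple (370,187; side 217,195) and grey aluminium with a dark plate (330,240; side 300,208). I choose the grey one. The pin head stands in the dark wooden stand (scene 195,215; side 316,283); the black roller beside it (202,212; side 273,306) is the only thing it could be mistaken for. One close crop will check this.

```bash
python3 - <<'E'
import cv2,numpy as np
a=cv2.imread("pics/scene0.png");b=cv2.imread("pics/side0.png")
r=lambda i,x,y,w,h:cv2.resize(i[y:y+h,x:x+w],(400,300),interpolation=cv2.INTER_CUBIC)
cv2.imwrite("pics/crop0.png",np.vstack([np.hstack([r(a,280,195,100,75),r(b,255,170,100,75)]),np.hstack([r(a,165,195,80,60),r(b,270,260,80,60)])]))
E
```

```text
(no output)
```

View pics/crop0.png

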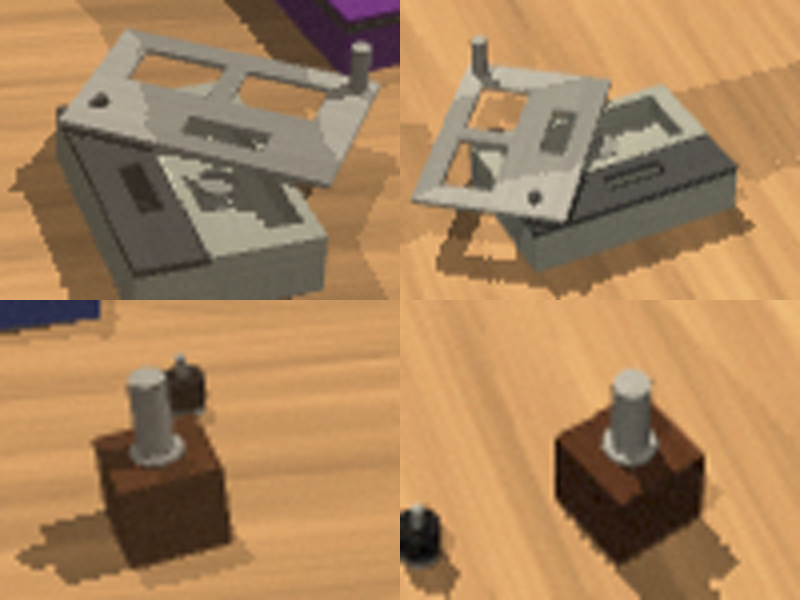

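The crop confirms it: grey block with a dark slotted plate, gate open with its post at scene (370,207) / side (275,180), and a silver pin in the wooden stand with its head top at scene (194.6,210) / side (316,276).

```bash
cat > h.py <<'E'
import numpy as np,cv2
def cam(n):
    return dict(np.load(f"pics/{n}.npz"))
def ray(c,u):
    d=np.array([(u[0]-c["cx"])/c["fx"],(u[1]-c["cy"])/c["fy"],1.]);R=c["R"]
    return -R.T@c["t"],R.T@d
def tri2(rays):
    A=np.zeros((3,3));b=np.zeros(3)
    for o,d in rays:
        d=d/np.linalg.norm(d);P=np.eye(3)-np.outer(d,d);A+=P;b+=P@o
    x=np.linalg.solve(A,b)
    return x,[round(1e3*np.linalg.norm(np.cross(x-o,d/np.linalg.norm(d))),1) for o,d in rays]
def plane(r,z): o,d=r;return o+d*(z-o[2])/d[2]
E
python3 - <<'E'
from h import *
a,b=cam("scene0"),cam("side0")
P=dict(post=((370.2,207),(274.8,180.3)),hinge=((304.8,219.8),(288.8,219)),pin=((194.6,210.2),(316.2,275.8)),c_pm=((313.3,263.8),(339.3,212.2)))
for k,(u,v) in P.items(): print(k,np.round(tri2([ray(a,u),ray(b,v)])[0],4),tri2([ray(a,u),ray(b,v)])[1])
print("c_mm",plane(ray(b,(290.3,228)),.038),plane(ray(a,(295,228)),.038))
print("c_pm",plane(ray(b,P["c_pm"][1]),.038),plane(ray(a,P["c_pm"][0]),.038))
print("c_pp",plane(ray(a,(361.8,254.3)),.038))
E
```

```text
post [0.498  0.1812 0.0729] [np.float64(0.6), np.float64(0.6)]
hinge [0.4898 0.0256 0.0474] [np.float64(0.3), np.float64(0.3)]
pin [ 0.4701 -0.2307  0.0882] [np.float64(0.2), np.float64(0.2)]
c_pm [0.6395 0.0199 0.0355] [np.float64(0.5), np.float64(0.5)]
c_mm [ 0.48499211 -0.00167125  0.038     ] [ 5.06252531e-01 -2.46907902e-04  3.80000000e-02]
c_pm [0.6381601  0.01652529 0.038     ] [0.64190697 0.01972042 0.038     ]
c_pp [0.62602776 0.12920441 0.038     ]
```

```bash
cat > wr.py <<'E'
import sys,cv2,numpy as np
from workcell import *
n=sys.argv[1];o=get_obs();c=camera("wrist");c.update(p=o["position"],q=o["ee_rot"])
np.savez(f"pics/{n}.npz",**c);cv2.imwrite(f"pics/{n}.png",c["color"][...,::-1])
print(n,o["position"],o["ft_force"],c["fx"],c["tool_from_camera"].round(3).tolist())
E
python3 wr.py w0
```

```text
w0 [ 6.24671142e-01 -2.30417371e-05  2.41596437e-01] [-1.00048098 -0.85127724  0.24885372] 325.19226210127806 [[-0.0, -0.945, -0.328, 0.083], [1.0, 0.0, -0.001, 0.0], [0.001, -0.328, 0.945, -0.131], [0.0, 0.0, 0.0, 1.0]]
```

The rows are not in the units I measure in: shifts go in shares of 0.5 m and turns go in shares of pi rad. I convert before sending: 0.181 m / 0.5 = 0.362, 0.18 m / 0.5 = 0.36, 0.5 rad / 3.1416 = 0.1592.

move_arm(
  plan=[
    {"delta_pos":[0.06,-0.04,0],"turn":[0,0,0.0318],"fingers":0.6},
    {"delta_pos":[0.15,-0.1,0.02],"turn":[0,0,0.0796],"fingers":0.6},
    {"delta_pos":[0.24,-0.16,0.06],"turn":[0,0,0.1273],"fingers":0.6},
    {"delta_pos":[0.32,-0.22,0.1],"turn":[0,0,0.1592],"fingers":0.6},
    {"delta_pos":[0.36,-0.252,0.16],"turn":[0,0,0.1592],"fingers":0.6},
    {"delta_pos":[0.362,-0.254,0.2],"turn":[0,0,0.1592],"fingers":0.6},
    {"delta_pos":[0.362,-0.254,0.2],"turn":[0,0,0.1592],"fingers":0.6},
  ],
)

```text
clock: 1.02
position: [0.4969, 0.1808, 0.141]
ee_rot: [0.86, 0.51, -0.001, -0.0]
ft_force: [0.1, 0.1, -0.4]
grip_width: 0.401
grasp_force: 0.0
```

```bash
python3 wr.py w1; python3 -c "
import cv2,numpy as np
cv2.imwrite('pics/w01.png',cv2.resize(np.hstack([cv2.imread('pics/w0.png'),cv2.imread('pics/w1.png')]),(800,300)))"
```

```text
w1 [0.49690743 0.1807647  0.14097511] [ 0.0956324   0.08316306 -0.41965164] 325.19226210127806 [[-0.0, -0.945, -0.328, 0.084], [1.0, -0.0, -0.001, 0.001], [0.001, -0.328, 0.945, -0.131], [0.0, 0.0, 0.0, 1.0]]
```

View pics/w01.png

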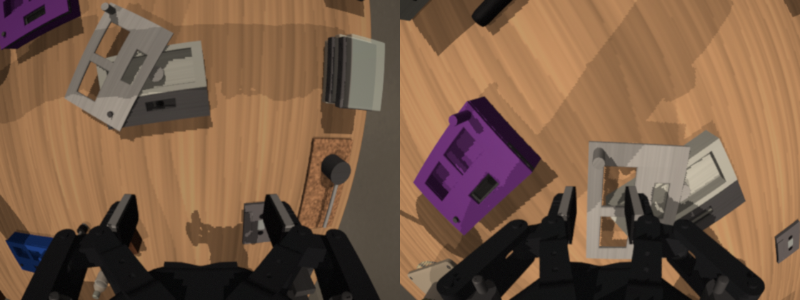

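The wrist pair shows the post top at w0 (154,14) and w1 (279,216), the hinge at w0 (154,160), and the fingers straddling close to the post.

```bash
cat >> h.py <<'E'
from scipy.spatial.transform import Rotation as Ro
def wray(c,u):
    x,y=u[0]-c["cx"],u[1]-c["cy"];r=np.hypot(x,y);th=r/c["fx"]
    d=np.array([np.sin(th)*x/r,np.sin(th)*y/r,np.cos(th)]);T=c["tool_from_camera"];Q=Ro.from_quat(c["q"]).as_matrix()
    return Q@T[:3,3]+c["p"],Q@T[:3,:3]@d
E
python3 - <<'E'
from h import *
a,b,w,v=cam("scene0"),cam("side0"),cam("w0"),cam("w1")
print(w["cx"],w["cy"])
P=wray(w,(154,14)),wray(v,(278.6,216))
print("post wrist",*tri2(P),"all4",*tri2([*P,ray(a,(370.2,207)),ray(b,(274.8,180.3))]))
print("hinge",plane(wray(w,(154,160)),.048), "pp",plane(wray(w,(287,59)),.038),"pm",plane(wray(w,(294,123)),.038))
for n,u,s in(("roller",(202,208),(273,303)),("oiler",(137,199),(301,342))):print(n,*tri2([ray(a,u),ray(b,s)]))
E
```

```text
280.4419534129887 209.73048420864535
post wrist [0.49633014 0.18243096 0.0507721 ] [np.float64(0.6), np.float64(0.6)] all4 [0.49949359 0.18278026 0.06930035] [np.float64(6.5), np.float64(5.6), np.float64(4.4), np.float64(1.5)]
hinge [0.48967044 0.02661281 0.048     ] pp [0.63087368 0.12697094 0.038     ] pm [0.63810754 0.06082967 0.038     ]
roller [ 0.36656732 -0.22430351  0.02698001] [np.float64(0.9), np.float64(0.9)]
oiler [ 0.38034802 -0.37734267  0.07790599] [np.float64(0.8), np.float64(0.8)]
```

Scaled: 0.076 m / 0.5 = 0.152, 0.065 m / 0.5 = 0.13.

move_arm(
  plan=[
    {"delta_pos":[0,0,0.04],"turn":[0,0,0],"fingers":0.6},
    {"delta_pos":[0,0,0.09],"turn":[0,0,0],"fingers":0.6},
    {"delta_pos":[0.002,0,0.13],"turn":[0,0,0],"fingers":0.6},
    {"delta_pos":[0.002,0.002,0.152],"turn":[0,0,0],"fingers":0.6},
    {"delta_pos":[0.002,0.002,0.152],"turn":[0,0,0],"fingers":0.7},
    {"delta_pos":[0.002,0.002,0.152],"turn":[0,0,0],"fingers":0.7},
  ],
)

```text
clock: 1.82
position: [0.5001, 0.1816, 0.0674]
ee_rot: [0.86, 0.51, 0.001, 0.0]
ft_force: [0.3, -0.3, -0.4]
grip_width: 0.293
grasp_force: 0.0
```

```bash
python3 - <<'E'
from h import *
from workcell import *
o=get_obs();print(o["position"],o["ft_force"],o["grip_width"])
Q=Ro.from_quat(o["ee_rot"]).as_matrix();H=np.array([.4897,.026]);p=o["position"]
for t in np.r_[np.arange(1.45,.6,-.085),.58,.55]:
    X=np.r_[H+.156*np.array([np.cos(t),np.sin(t)]),p[2]];print(round(t,3),np.round(Q.T@(X-p),4))
E
```

```text
[0.5001023  0.18155064 0.06736088] [ 0.26312713 -0.31681884 -0.42336311] 0.2926523176589097
1.45 [0.0034 0.0077 0.    ]
1.365 [0.0078 0.0202 0.    ]
1.28 [0.0111 0.033  0.    ]
1.195 [0.0133 0.0461 0.0001]
1.11 [0.0144 0.0593 0.0001]
1.025 [0.0144 0.0726 0.0001]
0.94 [0.0132 0.0858 0.0001]
0.855 [0.0109 0.0988 0.0001]
0.77 [7.500e-03 1.117e-01 1.000e-04]
0.685 [3.100e-03 1.241e-01 1.000e-04]
0.58 [-3.90e-03  1.39e-01  1.00e-04]
0.55 [-6.100e-03  1.431e-01  1.000e-04]
```

Scaled: 0.133 m / 0.5 = 0.266, 0.033 m / 0.5 = 0.066.

move_arm(
  plan=[
    {"delta_pos":[0.006,0.016,0],"fingers":0.7,"turn":[0,0,0]},
    {"delta_pos":[0.016,0.04,0],"fingers":0.7,"turn":[0,0,0]},
    {"delta_pos":[0.022,0.066,0],"fingers":0.7,"turn":[0,0,0]},
    {"delta_pos":[0.026,0.092,0],"fingers":0.7,"turn":[0,0,0]},
    {"delta_pos":[0.028,0.118,0],"fingers":0.7,"turn":[0,0,0]},
    {"delta_pos":[0.028,0.146,0],"fingers":0.7,"turn":[0,0,0]},
    {"delta_pos":[0.026,0.172,0],"fingers":0.7,"turn":[0,0,0]},
    {"delta_pos":[0.022,0.198,0],"fingers":0.7,"turn":[0,0,0]},
    {"delta_pos":[0.014,0.224,0],"fingers":0.7,"turn":[0,0,0]},
    {"delta_pos":[0.006,0.248,0],"fingers":0.7,"turn":[0,0,0]},
    {"delta_pos":[0,0.26,0],"fingers":0.7,"turn":[0,0,0]},
    {"delta_pos":[-0.002,0.266,0],"fingers":0.7,"turn":[0,0,0]},
  ],
)

```text
clock: 3.32
position: [0.6156, 0.1162, 0.0662]
ee_rot: [0.86, 0.51, -0.0, -0.0]
ft_force: [-0.8, 0.1, -0.4]
grip_width: 0.298
grasp_force: 0.3
```

Scaled: 0.006 m / 0.5 = 0.012, 0.004 m / 0.5 = 0.008.

move_arm(
  plan=[
    {"delta_pos":[-0.002,0.004,0],"fingers":0.7,"turn":[0,0,0]},
    {"delta_pos":[-0.004,0.008,0],"fingers":0.7,"turn":[0,0,0]},
    {"delta_pos":[-0.006,0.012,0],"fingers":0.7,"turn":[0,0,0]},
  ],
)

```text
clock: 3.7
position: [0.6194, 0.1116, 0.0664]
ee_rot: [0.86, 0.51, 0.0, -0.0]
ft_force: [-2.9, 5.7, 1.1]
grip_width: 0.297
grasp_force: 3.3
```

Scaled: -0.14 m / 0.5 = -0.28, -0.125 m / 0.5 = -0.25, -0.62 rad / 3.1416 = -0.1974.

move_arm(
  plan=[
    {"delta_pos":[0.004,-0.012,0],"fingers":0.7,"turn":[0,0,0]},
    {"delta_pos":[0.004,-0.012,-0.04],"fingers":0.7,"turn":[0,0,0]},
    {"delta_pos":[0.004,-0.012,-0.1],"fingers":0.6,"turn":[0,0,0]},
    {"delta_pos":[-0.04,-0.012,-0.18],"fingers":0.5,"turn":[0,0,-0.0477]},
    {"delta_pos":[-0.12,-0.016,-0.25],"fingers":0.4,"turn":[0,0,-0.1019]},
    {"delta_pos":[-0.18,-0.018,-0.28],"fingers":0.3,"turn":[0,0,-0.156]},
    {"delta_pos":[-0.22,-0.018,-0.28],"fingers":0.2,"turn":[0,0,-0.1974]},
    {"delta_pos":[-0.22,-0.018,-0.28],"fingers":0,"turn":[0,0,-0.1974]},
    {"delta_pos":[-0.22,-0.018,-0.28],"fingers":0,"turn":[0,0,-0.1974]},
  ],
)

```text
clock: 4.82
position: [0.5592, 0.0201, 0.2069]
ee_rot: [0.664, 0.748, 0.0, 0.0]
ft_force: [1.4, 0.1, 0.0]
grip_width: 0.998
grasp_force: 0.0
```

```bash
python3 wr.py w2; python3 - <<'E'
from workcell import *
import cv2,numpy as np
for n in("scene","side"):
    c=camera(n);np.savez(f"pics/{n}1.npz",**c);cv2.imwrite(f"pics/{n}1.png",c["color"][...,::-1])
a=cv2.imread("pics/scene1.png");b=cv2.imread("pics/side1.png")
r=lambda i,x,y,w,h:cv2.resize(i[y:y+h,x:x+w],(400,300),interpolation=cv2.INTER_CUBIC)
cv2.imwrite("pics/crop1.png",np.vstack([np.hstack([r(a,280,195,100,75),r(b,255,170,100,75)]),np.zeros((300,800,3),np.uint8)]))
i=cv2.imread("pics/crop1.png");i[300:,:400]=cv2.resize(cv2.imread("pics/w2.png"),(400,300));i[300:,400:]=cv2.resize(cv2.imread("pics/w2.png")[100:310,140:420],(400,300));cv2.imwrite("pics/crop1.png",i)
E
```

```text
w2 [0.55916079 0.02008199 0.20691364] [1.3540029  0.1408771  0.00818063] 325.19226210127806 [[-0.0, -0.945, -0.328, 0.083], [1.0, 0.0, -0.001, 0.0], [0.001, -0.328, 0.945, -0.131], [0.0, 0.0, 0.0, 1.0]]
```

View pics/crop1.png

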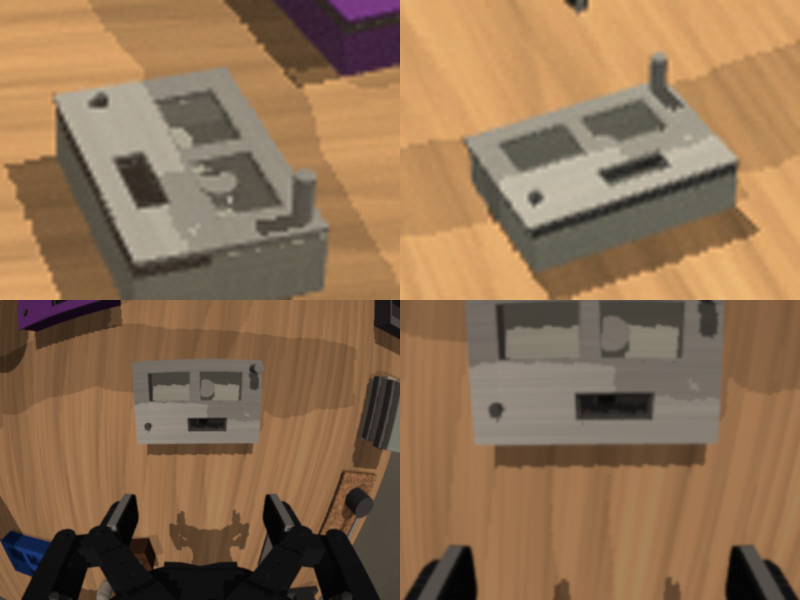

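The picture shows the gate flush and shut over the block, with the pulley still in the pocket. The slot is at w2 px (290,173), scene (315,240) and side (313,212).

```bash
python3 - <<'E'
from h import *
def blob(n,x,y,w,h,thr,r):
    c=cam(n);im=c["color"][y:y+h,x:x+w]
    g=cv2.resize(cv2.cvtColor(im,cv2.COLOR_RGB2GRAY),None,fx=8,fy=8,interpolation=cv2.INTER_CUBIC)
    cs,_=cv2.findContours((g<thr).astype(np.uint8),0,2);k=max(cs,key=cv2.contourArea)
    bx=cv2.boxPoints(cv2.minAreaRect(k))
    ap=cv2.approxPolyDP(k,20,True)[:,0]
    f=lambda q:[(u/8+x-.5+.06,v/8+y-.5+.06) for u,v in q]
    M=cv2.moments(k);m=f([(M["m10"]/M["m00"],M["m01"]/M["m00"])])[0]
    pts=np.array([plane(r(c,u),.044)[:2] for u in f(bx)])
    print(n,thr,m,"centre",plane(r(c,m),.044).round(4),"boxc",pts.mean(0).round(4),"\n",pts.round(4).tolist(), [np.linalg.norm(pts[i]-pts[i-1]).round(4) for i in range(4)])
    return c,m
for t in(70,95,110): A=blob("w2",255,155,75,45,t,wray)
blob("w2",238,168,20,18,95,wray)
for t in(80,110):
  B=blob("scene1",305,230,21,20,t,ray);C=blob("side1",300,205,25,14,t,ray)
print(tri2([wray(*A),ray(*B)]),tri2([wray(*A),ray(*C)]))
E
```

```text
w2 70 (289.6818441345798, 173.63436403161285) centre [0.5656 0.0377 0.044 ] boxc [0.5658 0.0378] 
 [[0.5399, 0.0433], [0.5895, 0.0494], [0.5921, 0.0322], [0.5417, 0.0261]] [np.float64(0.0173), np.float64(0.05), np.float64(0.0174), np.float64(0.0508)]
w2 95 (289.93729362657854, 173.59076126840262) centre [0.5658 0.0378 0.044 ] boxc [0.566  0.0379] 
 [[0.5392, 0.0442], [0.5904, 0.0504], [0.5932, 0.0316], [0.5411, 0.0254]] [np.float64(0.0189), np.float64(0.0516), np.float64(0.019), np.float64(0.0524)]
w2 110 (294.97407812771786, 170.30453913180554) centre [0.5701 0.0415 0.044 ] boxc [0.5706 0.0425] 
 [[0.538, 0.0526], [0.5997, 0.0602], [0.604, 0.0325], [0.5408, 0.0249]] [np.float64(0.0278), np.float64(0.0622), np.float64(0.028), np.float64(0.0636)]Traceback (most recent call last):
  File "<stdin>", line 14, in <module>
  File "<stdin>", line 5, in blob
ValueError: max() iterable argument is empty
```

```bash
python3 - <<'E'
from h import *
def blob(n,x,y,w,h,thr,r,z):
    c=cam(n);im=c["color"][y:y+h,x:x+w]
    g=cv2.resize(cv2.cvtColor(im,cv2.COLOR_RGB2GRAY),None,fx=8,fy=8,interpolation=cv2.INTER_CUBIC)
    cs,_=cv2.findContours((g<thr).astype(np.uint8),0,2)
    if not cs: print(n,g.min());return
    k=max(cs,key=cv2.contourArea);M=cv2.moments(k);m=(M["m10"]/M["m00"]/8+x-.44,M["m01"]/M["m00"]/8+y-.44)
    print(n,thr,np.round(m,2),plane(r(c,m),z).round(4));return c,m
w=blob("w2",238,168,20,20,115,wray,.049)
S=[]
for t in(80,100): s=blob("scene1",305,230,21,20,t,ray,.044);d=blob("side1",300,205,25,14,t,ray,.044)
hs=blob("scene1",298,214,14,12,110,ray,.049);hd=blob("side1",284,214,10,10,110,ray,.049)
c=cam("w2");W=(c,(289.8,173.6))
print(tri2([wray(*W),ray(*s),ray(*d)]))
print(tri2([wray(*w),ray(*hs),ray(*hd)]))
# pin: head vs background, scene/side (arm-independent) head-top
E
```

```text
w2 130
scene1 80 [314.89 239.86] [0.5672 0.0364 0.044 ]
side1 80 [312.96 211.5 ] [0.566  0.0375 0.044 ]
scene1 100 [314.88 239.81] [0.567  0.0365 0.044 ]
side1 100 [313.07 211.49] [0.5663 0.0374 0.044 ]
scene1 110 [304.42 219.92] [0.4922 0.0245 0.049 ]
side1 110 [288.35 219.03] [0.488  0.0237 0.049 ]
(array([0.56606207, 0.03724781, 0.04361535]), [np.float64(0.5), np.float64(0.7), np.float64(0.5)])Traceback (most recent call last):
  File "<stdin>", line 15, in <module>
TypeError: h.wray() argument after * must be an iterable, not NoneType
```

Scaled: -0.239 m / 0.5 = -0.478, -0.118 m / 0.5 = -0.236.

move_arm(
  plan=[
    {"delta_pos":[-0.04,-0.02,0],"fingers":0,"turn":[0,0,0]},
    {"delta_pos":[-0.12,-0.06,0],"fingers":0,"turn":[0,0,0]},
    {"delta_pos":[-0.22,-0.11,0],"fingers":0,"turn":[0,0,0]},
    {"delta_pos":[-0.32,-0.16,0],"fingers":0,"turn":[0,0,0]},
    {"delta_pos":[-0.41,-0.204,0.02],"fingers":0,"turn":[0,0,0]},
    {"delta_pos":[-0.46,-0.23,0.04],"fingers":0,"turn":[0,0,0]},
    {"delta_pos":[-0.478,-0.236,0.06],"fingers":0,"turn":[0,0,0]},
    {"delta_pos":[-0.478,-0.236,0.06],"fingers":0,"turn":[0,0,0]},
  ],
)

```text
clock: 5.98
position: [0.4704, -0.2314, 0.1754]
ee_rot: [0.663, 0.748, -0.0, -0.001]
ft_force: [0.5, 0.3, 0.2]
grip_width: 1.0
grasp_force: 0.0
```

```bash
python3 wr.py w3; python3 -c "
import cv2
cv2.imwrite('pics/w3c.png',cv2.resize(cv2.imread('pics/w3.png'),(800,600)))"
```

```text
w3 [ 0.47040833 -0.23143063  0.17539978] [0.5248893  0.29889899 0.18046243] 325.19226210127806 [[-0.0, -0.945, -0.328, 0.083], [1.0, 0.0, -0.001, 0.0], [0.001, -0.328, 0.945, -0.131], [0.0, 0.0, 0.0, 1.0]]
```

View pics/w3c.png

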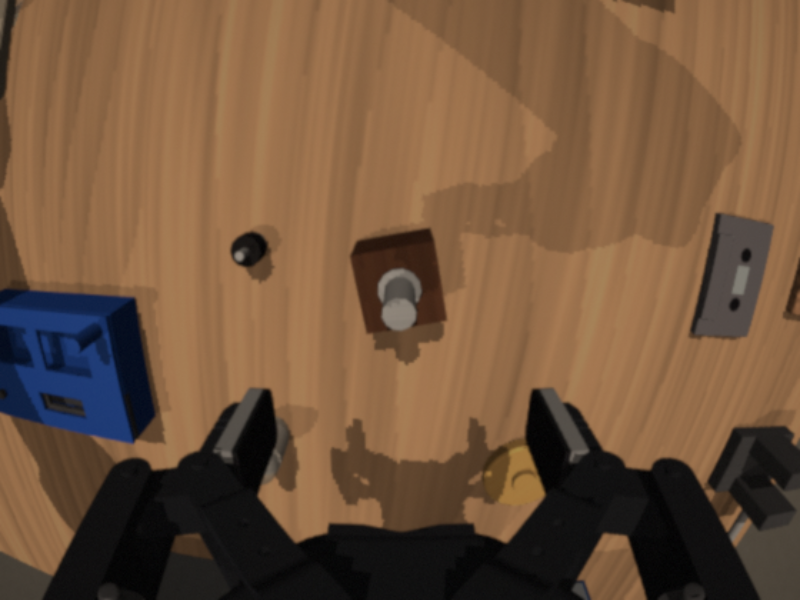

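The wrist view shows the pin head top centred at (279,220), with the jaws on either side and clear bench around; the roller is off to the left at (175,174).

```bash
python3 - <<'E'
from h import *
c,a,b=cam("w3"),cam("scene0"),cam("side0")
r=wray(c,(279.3,219.8));print(plane(r,.088),tri2([r,ray(a,(194.6,210.2)),ray(b,(316.2,275.8))]))
X=tri2([r,ray(a,(194.6,210.2)),ray(b,(316.2,275.8))])[0]
Q=Ro.from_quat(c["q"]).as_matrix();print(Q.T@(np.array([X[0],X[1],.064])-c["p"]))
E
```

```text
[ 0.46933887 -0.23161099  0.088     ] (array([ 0.46973862, -0.23100958,  0.08835949]), [np.float64(0.6), np.float64(0.6), np.float64(0.4)])
[ 0.00037478 -0.00047104  0.11140096]
```

Scaled: 0.111 m / 0.5 = 0.222, 0.1 m / 0.5 = 0.2.

move_arm(
  force=40,
  plan=[
    {"delta_pos":[0,-0.001,0.06],"fingers":0,"turn":[0,0,0]},
    {"delta_pos":[0,-0.001,0.14],"fingers":0,"turn":[0,0,0]},
    {"delta_pos":[0.0008,-0.001,0.2],"fingers":0,"turn":[0,0,0]},
    {"delta_pos":[0.0008,-0.001,0.222],"fingers":0.3,"turn":[0,0,0]},
    {"delta_pos":[0.0008,-0.001,0.222],"fingers":0.7,"turn":[0,0,0]},
    {"delta_pos":[0.0008,-0.001,0.222],"fingers":1,"turn":[0,0,0]},
    {"delta_pos":[0.0008,-0.001,0.222],"fingers":1,"turn":[0,0,0]},
    {"delta_pos":[0.0008,-0.001,0.222],"fingers":1,"turn":[0,0,0]},
    {"delta_pos":[0.0008,-0.001,0.222],"fingers":1,"turn":[0,0,0]},
  ],
)

```text
clock: 7.15
position: [0.4706, -0.2323, 0.0667]
ee_rot: [0.663, 0.748, 0.001, 0.001]
ft_force: [-1.1, -0.0, 6.8]
grip_width: 0.197
grasp_force: 39.0
```

Scaled: 0.255 m / 0.5 = 0.51, 0.06 m / 0.5 = 0.12.

move_arm(
  plan=[
    {"delta_pos":[0,0,-0.03],"fingers":1,"turn":[0,0,0]},
    {"delta_pos":[0,0,-0.09],"fingers":1,"turn":[0,0,0]},
    {"delta_pos":[0,0,-0.16],"fingers":1,"turn":[0,0,0]},
    {"delta_pos":[0.04,0.02,-0.19],"fingers":1,"turn":[0,0,0]},
    {"delta_pos":[0.12,0.06,-0.2],"fingers":1,"turn":[0,0,0]},
    {"delta_pos":[0.22,0.11,-0.2],"fingers":1,"turn":[0,0,0]},
    {"delta_pos":[0.32,0.16,-0.2],"fingers":1,"turn":[0,0,0]},
    {"delta_pos":[0.41,0.204,-0.2],"fingers":1,"turn":[0,0,0]},
    {"delta_pos":[0.474,0.236,-0.2],"fingers":1,"turn":[0,0,0]},
    {"delta_pos":[0.51,0.254,-0.2],"fingers":1,"turn":[0,0,0]},
    {"delta_pos":[0.51,0.254,-0.2],"fingers":1,"turn":[0,0,0]},
    {"delta_pos":[0.51,0.254,-0.2],"fingers":1,"turn":[0,0,0]},
  ],
)

```text
clock: 8.65
position: [0.5651, 0.0343, 0.1655]
ee_rot: [0.664, 0.748, -0.0, 0.0]
ft_force: [-0.4, -1.2, -1.7]
grip_width: 0.195
grasp_force: 39.1
```

```bash
python3 wr.py w4; python3 - <<'E'
from workcell import *
import cv2,numpy as np
for n in("scene","side"):
    c=camera(n);np.savez(f"pics/{n}2.npz",**c);cv2.imwrite(f"pics/{n}2.png",c["color"][...,::-1])
a=cv2.imread("pics/scene2.png");b=cv2.imread("pics/side2.png");w=cv2.imread("pics/w4.png")
r=lambda i,x,y,w,h:cv2.resize(i[y:y+h,x:x+w],(400,300),interpolation=cv2.INTER_CUBIC)
cv2.imwrite("pics/crop2.png",np.vstack([np.hstack([r(a,275,165,100,75),r(b,265,150,100,75)]),np.hstack([r(w,0,0,560,420),r(w,200,120,160,120)])]))
E
```

```text
w4 [0.56507462 0.03433144 0.16545767] [-0.36785184 -1.21560301 -1.70888985] 325.19226210127806 [[-0.0, -0.945, -0.328, 0.083], [1.0, 0.0, -0.001, 0.0], [0.001, -0.328, 0.945, -0.131], [0.0, 0.0, 0.0, 1.0]]
```

View pics/crop2.png

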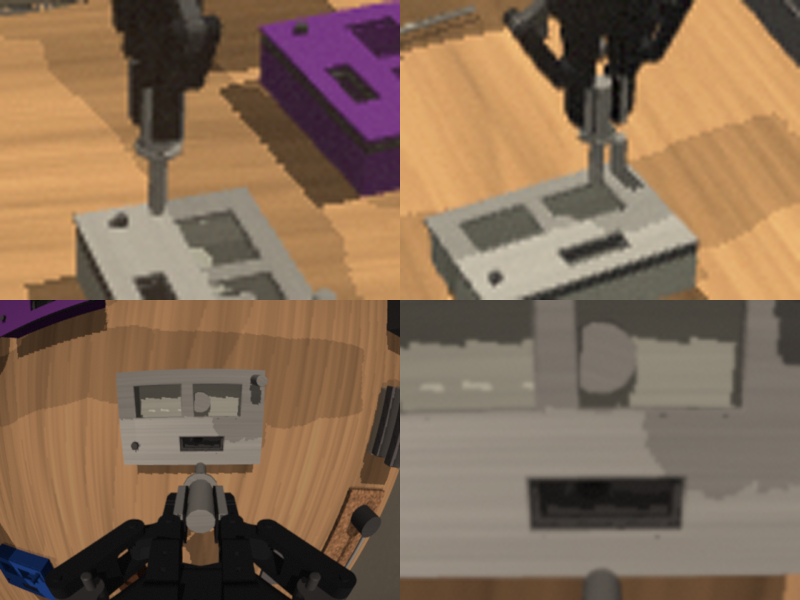

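The pin is held upright. Tip: scene (314.5,217.5), side (314,195), wrist (281,229). Slot in the wrist view: (282,201). A darker patch at wrist (276,195) may be the hole.

```bash
python3 - <<'E'
from h import *
s,d,w=cam("scene2"),cam("side2"),cam("w4")
T=[ray(s,(314.3,217)),ray(d,(314.2,195)),wray(w,(280.8,229.5))]
print("tip",tri2(T),[plane(r,.1025).round(4) for r in T])
g=cv2.cvtColor(w["color"],cv2.COLOR_RGB2GRAY);gg=cv2.resize(g[185:218,240:325],None,fx=8,fy=8,interpolation=cv2.INTER_CUBIC)
cs,_=cv2.findContours((gg<85).astype(np.uint8),0,2);k=max(cs,key=cv2.contourArea);bx=cv2.boxPoints(cv2.minAreaRect(k))/8+[239.56,184.56]
P=np.array([plane(wray(w,u),.044) for u in bx]);print("slot",P.mean(0).round(4),P[:,:2].round(4).tolist())
print("patch",plane(wray(w,(276,195)),.018),plane(wray(w,(280,201)),.018))
print(g[188:214:1,250:316:2])
E
```

```text
tip (array([0.56572824, 0.03561754, 0.10412997]), [np.float64(1.3), np.float64(1.7), np.float64(1.9)]) [array([0.5616, 0.0354, 0.1025]), array([0.568 , 0.0369, 0.1025]), array([0.5649, 0.0367, 0.1025])]
slot [0.5661 0.0376 0.044 ] [[0.5397, 0.0431], [0.59, 0.0499], [0.5929, 0.0323], [0.5416, 0.0253]]
patch [0.56080949 0.03432371 0.018     ] [0.5650165  0.02915391 0.018     ]
[[143 143 143 142 142 142 143 142 141 142 140 141 140 140 140 140 140 140
  139 139 139 139 139 140 138 139 138 134 118 114 115 114 115]
 [139 137 138 137 137 136 135 136 136 135 135 134 132 133 132 132 132 131
  131 131 131 132 131 131 131 131 131 128 111 107 108 108 110]
 [127 119 117 117 116 116 117 116 114 115 113 109 108 106 106 106 105 106
  104 104 104 105 105 105 106 106 105  96  86  85  83  88 100]
 [114  84  82  79  78  79  78  79  78  77  77  71  70  68  68  67  69  68
   67  66  67  66  66  67  67  68  66  57  52  49  52  62  92]
 [111  54  46  42  41  42  42  42  41  44  42  36  35  34  33  33  36  39
   39  40  39  39  40  41  40  40  40  36  35  30  32  48  95]
 [112  45  35  25  25  26  28  27  29
[... 2140 characters left out ...]
3  50  86 132]
 [136  77  50  51  52  50  50  56  56  56  54  49  51  52  53  54  50  50
   59  58  53  52  52  55  55  54  55  58  56  46  47  86 130]
 [135  83  57  56  56  55  55  59  60  61  58  57  56  58  57  58  57  59
   62  56  61  60  61  61  62  62  62  64  62  59  60  93 130]
 [136  98  82  82  83  82  83  83  83  83  83  83  82  86  87  87  87  86
   85  75  86  88  89  89  90  89  88  89  88  89  90 108 132]
 [139 118 114 114 113 114 114 114 114 114 114 114 114 120 123 123 122 122
  120 118 122 122 123 122 122 123 123 123 122 123 124 128 134]
 [140 134 132 132 131 132 132 131 132 132 132 133 133 135 136 136 136 136
  136 135 134 135 136 136 136 136 131 133 134 135 135 135 134]]
```

Scaled: 0.066 m / 0.5 = 0.132, -0.008 m / 0.5 = -0.016.

move_arm(
  plan=[
    {"delta_pos":[0.003,-0.016,0],"fingers":1,"turn":[0,0,0]},
    {"delta_pos":[0.003,-0.016,0.04],"fingers":1,"turn":[0,0,0]},
    {"delta_pos":[0.003,-0.016,0.08],"fingers":1,"turn":[0,0,0]},
    {"delta_pos":[0.003,-0.016,0.11],"fingers":1,"turn":[0,0,0]},
    {"delta_pos":[0.003,-0.016,0.124],"fingers":1,"turn":[0,0,0]},
    {"delta_pos":[0.003,-0.016,0.13],"fingers":1,"turn":[0,0,0]},
    {"delta_pos":[0.003,-0.016,0.132],"fingers":1,"turn":[0,0,0]},
  ],
)

```text
clock: 9.68
position: [0.5574, 0.0369, 0.0997]
ee_rot: [0.663, 0.748, 0.0, 0.0]
ft_force: [0.5, -0.7, -1.0]
grip_width: 0.193
grasp_force: 39.2
```

Scaled: 0.004 m / 0.5 = 0.008, 0.001 m / 0.5 = 0.002.

move_arm(
  plan=[
    {"delta_pos":[-0.0014,0,0.002],"fingers":1,"turn":[0,0,0]},
    {"delta_pos":[-0.0014,0,0.004],"fingers":1,"turn":[0,0,0]},
    {"delta_pos":[-0.0014,0,0.006],"fingers":1,"turn":[0,0,0]},
    {"delta_pos":[-0.0014,0,0.008],"fingers":1,"turn":[0,0,0]},
  ],
)

```text
clock: 10.18
position: [0.5573, 0.0362, 0.0953]
ee_rot: [0.663, 0.748, 0.0, 0.0]
ft_force: [-0.2, 0.0, -1.7]
grip_width: 0.2
grasp_force: 39.2
```

```bash
python3 wr.py w5; python3 - <<'E'
import cv2
cv2.imwrite("pics/w5c.png",cv2.resize(cv2.imread("pics/w5.png")[150:300,180:380],(800,600),interpolation=cv2.INTER_CUBIC))
E
```

```text
w5 [0.55726949 0.03622799 0.09530202] [-0.17719809  0.04809069 -1.74046772] 325.19226210127806 [[-0.0, -0.945, -0.328, 0.083], [1.0, 0.0, -0.001, 0.0], [0.001, -0.328, 0.945, -0.131], [0.0, 0.0, 0.0, 1.0]]
```

View pics/w5c.png

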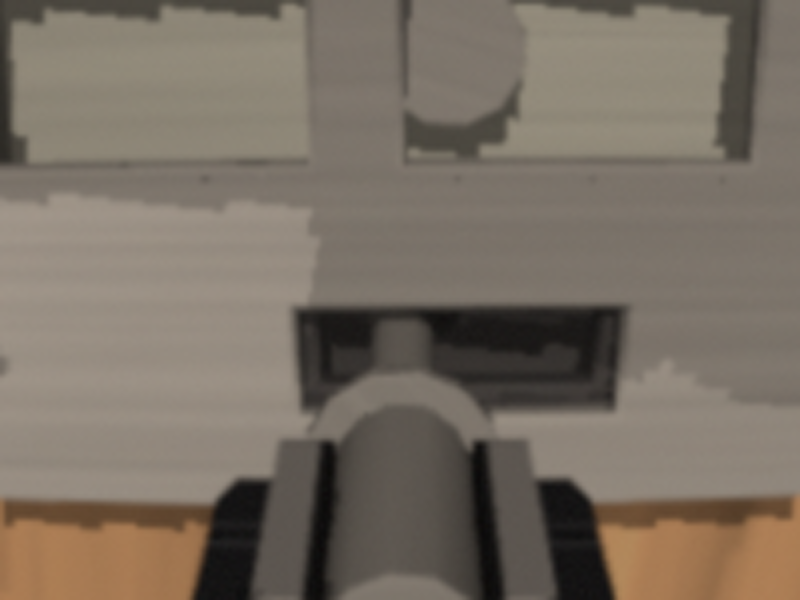

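The crop shows the shank inside the slot at (400,340), clear of both slot edges, with the dark hole patch just to its right at (450,330).

move_arm(
  plan=[
    {"delta_pos":[0,0,0.008],"fingers":1,"turn":[0,0,0]},
    {"delta_pos":[0,0,0.016],"fingers":1,"turn":[0,0,0]},
    {"delta_pos":[0,0,0.022],"fingers":1,"turn":[0,0,0]},
    {"delta_pos":[0,0,0.026],"fingers":1,"turn":[0,0,0]},
    {"delta_pos":[0,0,0.028],"fingers":1,"turn":[0,0,0]},
  ],
)

```text
clock: 10.85
position: [0.5573, 0.0362, 0.0812]
ee_rot: [0.663, 0.748, 0.0, 0.0]
ft_force: [-0.1, 0.2, -1.0]
grip_width: 0.199
grasp_force: 39.2
```

Scaled: 0.001 m / 0.5 = 0.002.

move_arm(
  plan=[
    {"delta_pos":[0,0,0.002],"fingers":1,"turn":[0,0,0]},
    {"delta_pos":[0,0,0.002],"fingers":1,"turn":[0,0,0]},
  ],
)

```text
clock: 11.1
position: [0.5574, 0.0362, 0.0806]
ee_rot: [0.663, 0.748, 0.0, 0.0]
ft_force: [-1.3, -0.2, 0.3]
grip_width: 0.195
grasp_force: 39.3
```

Scaled: 0.002 m / 0.5 = 0.004, 0.0015 m / 0.5 = 0.003.

move_arm(
  plan=[
    {"delta_pos":[0,0,0.002],"fingers":1,"turn":[0,0,0]},
    {"delta_pos":[0,0.001,0.002],"fingers":1,"turn":[0,0,0]},
    {"delta_pos":[0,0.002,0.002],"fingers":1,"turn":[0,0,0]},
    {"delta_pos":[0,0.003,0.002],"fingers":1,"turn":[0,0,0]},
    {"delta_pos":[0,0.004,0.002],"fingers":1,"turn":[0,0,0]},
  ],
)

```text
clock: 11.72
position: [0.5586, 0.0363, 0.0799]
ee_rot: [0.663, 0.748, -0.001, -0.0]
ft_force: [-6.9, -0.8, 10.1]
grip_width: 0.202
grasp_force: 40.5
```

Scaled: 0.0015 m / 0.5 = 0.003, 0.001 m / 0.5 = 0.002.

move_arm(
  plan=[
    {"delta_pos":[0,0.001,0],"fingers":1,"turn":[0,0,0]},
    {"delta_pos":[0,0.002,0],"fingers":1,"turn":[0,0,0]},
    {"delta_pos":[0,0.003,0],"fingers":1,"turn":[0,0,0]},
  ],
)

```text
clock: 12.1
position: [0.5607, 0.0366, 0.0794]
ee_rot: [0.663, 0.748, 0.0, 0.0]
ft_force: [1.3, -0.2, -2.0]
grip_width: 0.198
grasp_force: 39.4
```

move_arm(
  plan=[
    {"delta_pos":[0,0.001,0],"fingers":1,"turn":[0,0,0]},
    {"delta_pos":[0,0.002,0.001],"fingers":1,"turn":[0,0,0]},
    {"delta_pos":[0,0.002,0.002],"fingers":1,"turn":[0,0,0]},
    {"delta_pos":[0,0.002,0.003],"fingers":1,"turn":[0,0,0]},
  ],
)

```text
clock: 12.6
position: [0.5617, 0.0368, 0.0777]
ee_rot: [0.663, 0.748, 0.0, -0.0]
ft_force: [-0.5, -0.1, -1.5]
grip_width: 0.195
grasp_force: 39.4
```

Tip is at about 15 mm with no force, so it is in the hole. Going down.

Scaled: 0.004 m / 0.5 = 0.008, 0.003 m / 0.5 = 0.006.

move_arm(
  plan=[
    {"delta_pos":[0,0,0.002],"fingers":1,"turn":[0,0,0]},
    {"delta_pos":[0,0,0.004],"fingers":1,"turn":[0,0,0]},
    {"delta_pos":[0,0,0.006],"fingers":1,"turn":[0,0,0]},
    {"delta_pos":[0,0,0.008],"fingers":1,"turn":[0,0,0]},
  ],
)

```text
clock: 13.1
position: [0.5617, 0.0367, 0.0738]
ee_rot: [0.663, 0.748, 0.0, 0.0]
ft_force: [-0.1, -0.5, -1.9]
grip_width: 0.195
grasp_force: 39.4
```

Scaled: 0.005 m / 0.5 = 0.01, 0.004 m / 0.5 = 0.008.

move_arm(
  plan=[
    {"delta_pos":[0,0,0.002],"fingers":1,"turn":[0,0,0]},
    {"delta_pos":[0,0,0.004],"fingers":1,"turn":[0,0,0]},
    {"delta_pos":[0,0,0.006],"fingers":1,"turn":[0,0,0]},
    {"delta_pos":[0,0,0.008],"fingers":1,"turn":[0,0,0]},
    {"delta_pos":[0,0,0.01],"fingers":1,"turn":[0,0,0]},
  ],
)

```text
clock: 13.72
position: [0.5617, 0.0367, 0.0687]
ee_rot: [0.663, 0.748, 0.0, 0.0]
ft_force: [0.1, 0.2, -2.1]
grip_width: 0.194
grasp_force: 39.4
```

Scaled: 0.0025 m / 0.5 = 0.005, 0.002 m / 0.5 = 0.004.

move_arm(
  plan=[
    {"delta_pos":[0,0,0.001],"fingers":1,"turn":[0,0,0]},
    {"delta_pos":[0,0,0.002],"fingers":1,"turn":[0,0,0]},
    {"delta_pos":[0,0,0.003],"fingers":1,"turn":[0,0,0]},
    {"delta_pos":[0,0,0.004],"fingers":1,"turn":[0,0,0]},
    {"delta_pos":[0,0,0.005],"fingers":1,"turn":[0,0,0]},
    {"delta_pos":[0,0,0.005],"fingers":1,"turn":[0,0,0]},
  ],
)

```text
clock: 14.48
position: [0.5617, 0.0367, 0.0663]
ee_rot: [0.663, 0.748, 0.0, 0.0]
ft_force: [0.3, 0.6, -0.9]
grip_width: 0.194
grasp_force: 39.4
```

Scaled: 0.0005 m / 0.5 = 0.001, 0.0003 m / 0.5 = 0.0006.

move_arm(
  plan=[
    {"delta_pos":[0,0,0.0006],"fingers":1,"turn":[0,0,0]},
    {"delta_pos":[0,0,0.001],"fingers":1,"turn":[0,0,0]},
    {"delta_pos":[0,0,0.001],"fingers":1,"turn":[0,0,0]},
  ],
)

```text
clock: 14.85
position: [0.5617, 0.0367, 0.0658]
ee_rot: [0.663, 0.748, 0.0, 0.0]
ft_force: [-0.4, -0.4, -1.1]
grip_width: 0.202
grasp_force: 39.4
```

Scaled: 0.0006 m / 0.5 = 0.0012, 0.0003 m / 0.5 = 0.0006.

move_arm(
  plan=[
    {"delta_pos":[0,0,0.0006],"fingers":1,"turn":[0,0,0]},
    {"delta_pos":[0,0,0.0012],"fingers":1,"turn":[0,0,0]},
    {"delta_pos":[0,0,0.0012],"fingers":1,"turn":[0,0,0]},
  ],
)

```text
clock: 15.22
position: [0.5618, 0.0368, 0.0656]
ee_rot: [0.663, 0.748, 0.0, 0.0]
ft_force: [-2.2, 0.2, 5.0]
grip_width: 0.198
grasp_force: 39.9
```

Collar contact at exactly the expected height, about 6 N. Letting go and backing off.

Scaled: -0.14 m / 0.5 = -0.28, -0.12 m / 0.5 = -0.24.

move_arm(
  plan=[
    {"delta_pos":[0,0,0],"fingers":0.7,"turn":[0,0,0]},
    {"delta_pos":[0,0,0],"fingers":0.4,"turn":[0,0,0]},
    {"delta_pos":[0,0,0],"fingers":0.3,"turn":[0,0,0]},
    {"delta_pos":[0,0,-0.02],"fingers":0.3,"turn":[0,0,0]},
    {"delta_pos":[0,0,-0.08],"fingers":0.3,"turn":[0,0,0]},
    {"delta_pos":[0,0,-0.16],"fingers":0.3,"turn":[0,0,0]},
    {"delta_pos":[-0.04,0,-0.24],"fingers":0.3,"turn":[0,0,0]},
    {"delta_pos":[-0.1,0,-0.28],"fingers":0.3,"turn":[0,0,0]},
    {"delta_pos":[-0.1,0,-0.28],"fingers":0.3,"turn":[0,0,0]},
  ],
)

```text
clock: 16.35
position: [0.5688, -0.0157, 0.2079]
ee_rot: [0.665, 0.747, 0.001, 0.002]
ft_force: [0.2, -0.2, -0.5]
grip_width: 0.695
grasp_force: 0.0
```

```bash
python3 wr.py w6; python3 - <<'E'
from workcell import *
import cv2,numpy as np
for n in("scene","side"):
    c=camera(n);np.savez(f"pics/{n}3.npz",**c);cv2.imwrite(f"pics/{n}3.png",c["color"][...,::-1])
a=cv2.imread("pics/scene3.png");b=cv2.imread("pics/side3.png");w=cv2.imread("pics/w6.png")
r=lambda i,x,y,w,h:cv2.resize(i[y:y+h,x:x+w],(400,300),interpolation=cv2.INTER_CUBIC)
cv2.imwrite("pics/crop3.png",np.vstack([np.hstack([r(a,275,190,100,75),r(b,255,165,100,75)]),np.hstack([r(w,0,0,560,420),r(a,0,0,560,420)])]))
E
```

```text
w6 [ 0.56881335 -0.01573856  0.20789325] [ 0.20380166 -0.15630181 -0.46063176] 325.19226210127806 [[-0.0, -0.945, -0.328, 0.083], [1.0, 0.0, -0.001, 0.0], [0.001, -0.328, 0.945, -0.131], [0.0, 0.0, 0.0, 1.0]]
```

View pics/crop3.png

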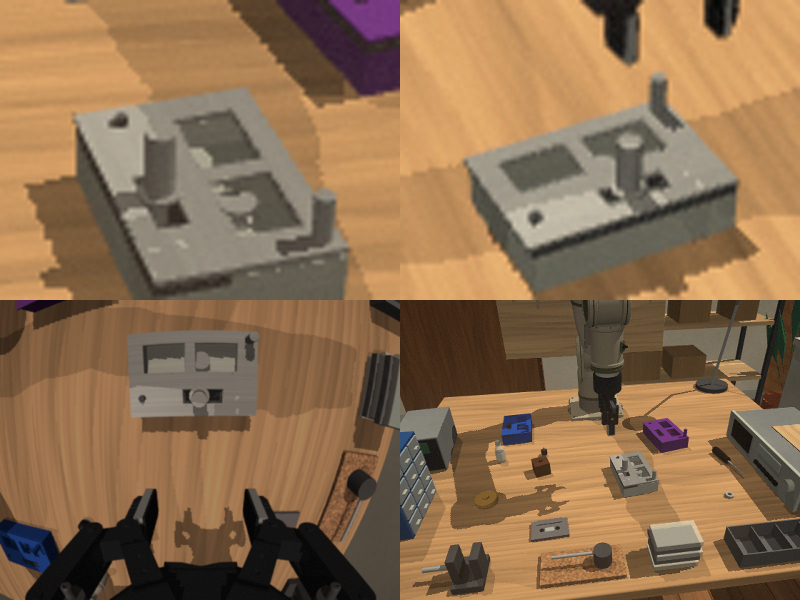

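The pin stands upright in the slot with its collar flat on the shut gate (scene crop 160,170; side crop 630,165). Everything else is where it was.

```bash
python3 -c "
from workcell import *
print(hand_in())"
```

```text
the job is handed in; nothing more can be done
None
```

The gate is shut, the pin is seated fully home with its collar down on the gate and released, and the job was handed in at about 16.5 s; one slide while feeling for the hole briefly read about 10 N at the wrist.

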